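# Slide the plate to the pass and ring the bell

## Robot

A 7-joint arm with a two-finger parallel gripper is mounted at the origin on the work surface. World frame = base frame: x ahead of the robot, y to its left, z up, the work surface at z = 0. Lengths are in m, angles in rad, forces in N, time in s.
With the tool pointing down it reaches from about 0.4 to 0.875 m from the base axis. Payload 6.5 kg.
Tool frame: the origin (TCP) lies midway between the tips of the shut fingers; the grasp point (between the pads) lies 19 mm behind it; z points along the fingers, y is the line along which they close (so a half turn about z gives the same grasp; the last joint's range is limited). The gripper opens to 85 mm and grips with 20 to 120 N. Pads are 22 mm wide; open, the fingers measure 114 mm over their backs; the gripper's body (76 mm by 85 mm) begins 54 mm behind the grasp point. The pads swing forward as they close: fully open they stand 13 mm farther back than shut.
Start: joints at [1.089, 0.536, -0.004, 1.538, 0.003, 1.067, -0.071], TCP at [0.263, -0.595, 0.231] pointing down, gripper open.
Joint ranges: [-2.7, 2.7], [-0.37, 2.16], [-1.27, 1.26], [0.24, 2.4], [-1.31, 4.45], [0.19, 1.91], [-2.76, 2.76]. Speed limits (rad/s): [2.39, 2.39, 3.14, 3.14, 3.14, 3.14, 3.14].

## Interface

Orientations are given as a unit quaternion [w, x, y, z].
In Python, from cell import manip gives the robot as it stands.
- The arm moves only by the shell command python3 -m jog 'ROWS' [FORCE]. ROWS is JSON, a list of rows, each an object of numbers: "x", "y", "z": the shift along the tool's x, y, z in mm; "wx", "wy", "wz": the turn, a rotation vector about the tool's x, y, z in rad; "claw": the opening, from -1 (shut) to 1 (fully open). In form: [{"x": .., "y": .., "z": .., "wx": .., "wy": .., "wz": .., "claw": ..}, ...]. A call has 1 to 12 rows; each row shifts and turns the commanded pose from where the row before left it, along the tool's axes as they then stand; what a row does not reach is not made up. A row lasts 1/12 s, in which the tool goes at most 41.7 mm and 7.16 degrees, less where a joint would pass 70% of its speed; a pose out of reach is approached as far as the arm can. A call with a gripper value outside its range is refused whole. The fingers move at their own pace and stop on an object; FORCE is the grip in N (left out, the last holds). Time passes only in rows, so rows that do not move let the fingers close. It gives the time, the measured TCP pose, the force, the opening and the grip force at its end, in the units of the state.
- manip.get_state(): the state, without advancing time (a new reading comes with each control period).
- manip.snapshot(name): name is "side" or "top"; returns a dict with "img" (400x640x3 uint8, red, green, blue), "fx", "fy", "cx", "cy" (pixels), "k1" (the pictures are not rectified: a ray, as slopes to the right and down, at radius r is drawn at 1 + k1 r^2 times it, then the intrinsics apply), "extrinsics" (4x4, takes a point from world to camera coordinates). Camera axes: x right, y up, looking along -z (the intrinsics and any distortion apply to the point x, -y, -z); pixel columns grow to the right and rows downward; lengths in m; the calibration is good to about 2 mm. A picture is of the moment at which its call begins. There is no depth.
- manip.job_done(): hands the job in; it is judged then, once.
Trained networks look in the newest picture that a camera, given by its name, has taken for a name from the list of things; names that differ only in an ending like _2 or _b are one class to them, and where a whole thing is asked for, a point or a joint stands for the part that bears it (a point fixed in the world has none). Each returns a list of dicts, best first, with "conf" (0 to 1); they miss things now and then, are a little off and sometimes report something else, mostly with a low value. They report only what shows in the picture. A call takes as long as a camera call. They do not tell look-alikes from the thing itself.
- manip.search_frame(camera, name): "xyz" ([x, y, z] in m, in world coordinates, good to about 4 mm: the middle of the surface that is visible of it).
- manip.silhouettes(camera, name): "mask" (400x640 bool, what is visible of it).
The state is a dict: "clock": time; "joints": joint angles; "qd": joint speeds; "tau": joint torques, N m; "ee_pos": TCP position; "eef_rot": TCP orientation; "wrist_force": force on the tool from outside, world axes, zero at the start; "wrist_torque": the same for the moment, N m; "grip_width": opening from 0.0 (shut) to 1.0 (fully open); "grip_force": force on a finger pad.
Only numpy, scipy, OpenCV 4.12 (cv2) and the standard library are available. Lean on these libraries where they do the work, as an engineer would, in place of code of your own. Each camera call takes 0.05 s, during which the arm holds its last target. There are 200 camera calls.

## Task

The dish is ready for service: with the fingertips, push the plate along the counter until the whole plate lies inside the square of green tape, without picking it up or tipping it. Only when it lies still there, ring the service bell by pressing its plunger fully down, and let it come back up. Leave everything else on the counter where it is.

Things in the scene. Friction and masses are not known exactly. Their poses are not given: they have to be found in the camera images.
- plate: Loose stoneware plate, beige, round, 190 mm outer diameter, 28 mm tall, about 0.5 kg, with a little food in the middle (fixed to it); upright outer edge from 12 to 28 mm above the counter, narrower foot below. Origin: centre of its underside. It slides on the steel counter under a few newtons, straight ahead of two fingertips set apart behind its edge, and stops when the push stops.
- mark: Square of flat green tape stuck to the counter: the inside of the square is 230 x 230 mm, the tape 18 mm wide. Origin: centre of the square, on the counter; x and y axes parallel to its sides. Nothing to bump into.
- plunger_top (a point): Centre of the top of the service bell's plunger, a steel knob 22 mm across, 59 mm above the counter when up. The bell is a brass dome on a black base, 84 mm across, fixed to the counter; the dome ends 42 mm above the counter.
- plunger (a joint): Travel of the bell's plunger, m: 0 up, 0.006 fully down. It moves straight down against a spring (about 1 N to start, 4 N fully down), and comes back up by itself.
- bottle_red: Bystander, to be left alone: squeeze bottle with dark red sauce and a white nozzle, 54 mm diameter, 180 mm tall. Origin: centre of its underside.
- bottle_yellow: Bystander, to be left alone: squeeze bottle with pale yellow sauce and a white nozzle, 54 mm diameter, 180 mm tall. Origin: centre of its underside.
- mill: Bystander, to be left alone: dark wooden pepper mill, 56 mm diameter, 138 mm tall. Origin: centre of its underside.
- ramekin: Bystander, to be left alone: blue ceramic ramekin, 66 mm diameter, 38 mm tall. Origin: centre of its underside.
- salt: Bystander, to be left alone: small open steel salt cup, 68 mm diameter, 42 mm tall. Origin: centre of its underside.
- deli: Bystander, to be left alone: closed orange tub, 90 mm diameter, 75 mm tall. Origin: centre of its underside.
- spoon: Bystander, to be left alone: steel spoon with a light wooden handle, lying on the counter on the left of the work, about 200 mm long. Origin: on the counter, under the spoon.
Things that resemble listed ones, but are neither listed nor needed, are in the scene too. Of the things like the plate, leave any that is pink; of the rest the larger one is meant.

How it is judged:
On the way, in this order (a step that is already met when the one before it is completed fails the run):
1. the plate lies still, wholly inside the tape square (x of plate in the frame of mark between -0.02 and 0.02 m and y of plate in the frame of mark between -0.02 and 0.02 m and linear speed of plate below 0.01 m/s), for 0.3 s.
2. the bell's plunger is pressed down (value of joint plunger above 0.0042 m), for 0.05 s.
At the end, for the whole second after the job is handed in: The plate's centre is within 20 mm of the tape square's centre along both sides of the square (the plate wholly inside the tape), the plate flat on the counter and at rest, and the bell's plunger up again (less than 1.5 mm down) (all of step 1 and height (world z) of plate below 0.006 m and angle between plate's own z axis and vertical below 0.06 rad and value of joint plunger below 0.0015 m); the robot touches nothing.
It fails at once if the plate is lifted off the counter (more than 10 mm) (height (world z) of plate above 0.01 m).
It fails at once if the plate is tipped (more than 0.15 rad) (angle between plate's own z axis and vertical above 0.15 rad).
It fails at once if the bell is rung before the plate lies in the square (value of joint plunger above 0.003 m and not (x of plate in the frame of mark between -0.02 and 0.02 m and y of plate in the frame of mark between -0.02 and 0.02 m)).
It fails at once if a bystander is shifted (more than 25 mm) or knocked over (distance of any of bottle_red, bottle_yellow, mill, ramekin, salt, deli, spoon from where it was at the start of the episode above 0.025 m).
It also fails if it takes over 51 s, if anything falls off the work surface, if the arm or the gripper's body presses on something with over 40 N, if the wrist force passes 120 N, or if a joint passes its speed limit or range.

## Working session

There is one attempt and no reset: what is moved stays moved. The work goes in short steps, Python scripts to look and compute and a shell command to move; the robot and the scene stay as the last step left them, time stands still between calls to the robot, and variables do not carry over. Pictures are saved under pics/ and viewed, at most 10 in all, crops included, and the job is handed in when it is done.

```bash
mkdir -p pics; cat > h.py <<'E'
import numpy as np, cv2
from cell import manip
def snap(cam,name=None):
    s=manip.snapshot(cam)
    if name: cv2.imwrite('pics/'+name,np.ascontiguousarray(s['img'][:,:,::-1]))
    return s
def ray(s,uv):
    K=np.array([[s['fx'],0,s['cx']],[0,s['fy'],s['cy']],[0,0,1.]])
    d=cv2.undistortPoints(np.array(uv,float).reshape(-1,1,2),K,np.array([s['k1'],0,0,0,0.]))[:,0]
    E=np.array(s['extrinsics']);R=E[:3,:3];t=E[:3,3]
    return -R.T@t, np.c_[d[:,0],-d[:,1],-np.ones(len(d))]@R
def plane(s,uv,z):
    c,d=ray(s,uv); return c+d*((z-c[2])/d[:,2])[:,None]
E
python3 - <<'E'
from h import *
s=snap('top','t1.png'); s2=snap('side','s1.png')
for n in ['plate','mark','plunger_top','bottle_red','bottle_yellow','mill','ramekin','salt','deli','spoon']:
    for c in ['top','side']:
        print(n,c,[(np.round(r['xyz'],3).tolist(),round(r['conf'],2)) for r in manip.search_frame(c,n)])
st=manip.get_state();print(st['clock'],st['ee_pos'],st['eef_rot'])
E
```

```text
plate top [([0.201, -0.276, 0.006], 0.86), ([0.487, -0.192, -0.0], 0.76), ([0.694, -0.255, 0.118], 0.21)]
plate side [([0.36, -0.443, 0.005], 0.97), ([0.485, -0.196, 0.008], 0.66), ([0.202, -0.279, 0.008], 0.64), ([0.726, 0.151, 0.025], 0.39)]
mark top [([0.464, 0.187, -0.002], 0.89), ([0.716, 0.059, 0.06], 0.27)]
mark side [([0.457, 0.208, 0.0], 0.94)]
plunger_top top [([0.722, -0.162, 0.017], 0.72), ([0.715, 0.056, 0.06], 0.46)]
plunger_top side []
bottle_red top [([0.687, 0.251, 0.113], 0.6)]
bottle_red side [([0.686, 0.275, 0.096], 0.91), ([0.556, 0.529, 0.014], 0.39), ([0.725, 0.148, 0.023], 0.32)]
bottle_yellow top [([0.698, -0.256, 0.116], 0.85)]
bottle_yellow side [([0.698, -0.243, 0.086], 0.78)]
mill top [([0.544, -0.479, 0.101], 0.91)]
mill side [([0.549, -0.474, 0.073], 0.69), ([0.727, 0.15, 0.02], 0.53)]
ramekin top [([0.734, 0.157, 0.015], 0.91)]
ramekin side [([0.729, 0.149, 0.024], 0.67)]
salt top [([0.723, -0.163, 0.018], 0.9)]
salt side [([0.718, -0.162, 0.027], 0.6)]
deli top [([0.619, 0.413, 0.072], 0.7)]
deli side [([0.618, 0.435, 0.074], 0.65)]
spoon top [([0.549, 0.526, 0.018], 0.64), ([0.712, 0.058, 0.06], 0.62)]
spoon side [([0.558, 0.529, 0.015], 0.65), ([0.615, 0.435, 0.074], 0.65)]
1.1 [ 0.26251485 -0.59462179  0.23127314] [-3.19429174e-06  9.78464492e-01  2.06415206e-01 -2.72145406e-05]
```

View pics/t1.png

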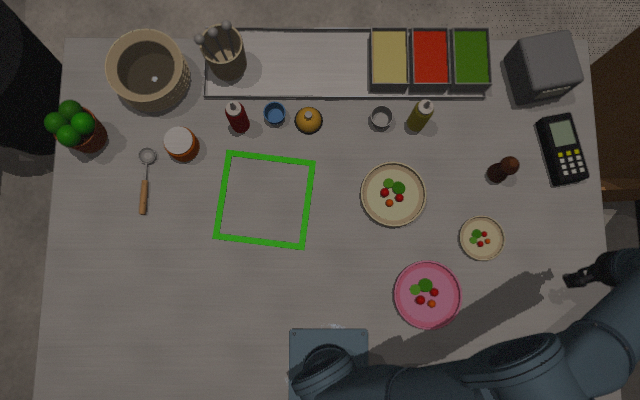

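View pics/s1.png

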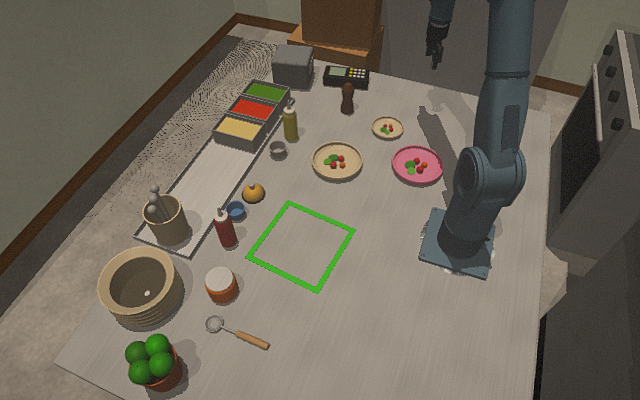

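The top view shows the large beige plate at (393,194), the tape square at (265,199), the bell at (308,120), the pink plate at (427,295) and the small one at (481,238). The side view agrees. Next I'll refine the plate, mark and bell positions.

```bash
cat >> h.py <<'E'
def mark(s):
    hsv=cv2.cvtColor(s['img'],cv2.COLOR_RGB2HSV); m=cv2.inRange(hsv,(50,150,60),(72,255,255))
    n,l,st,_=cv2.connectedComponentsWithStats(m); 
    i=max(range(1,n),key=lambda i:st[i,2]*st[i,3]*(st[i,2]<140)*(st[i,3]<140))
    ys,xs=np.where(l==i); P=plane(s,np.c_[xs,ys],0)[:,:2]
    (c,sz,a)=cv2.minAreaRect((P*1000).astype(np.float32)); return np.array(c),sz,a
def circ(P):
    A=np.c_[2*P,np.ones(len(P))]; q=np.linalg.lstsq(A,(P**2).sum(1),rcond=None)[0]
    return q[:2]*1000, 1000*np.sqrt(q[2]+q[0]**2+q[1]**2)
def plate(cam,near):
    s=snap(cam); out=[]
    for r in manip.silhouettes(cam,'plate'):
        c=max(cv2.findContours(r['mask'].astype(np.uint8),cv2.RETR_EXTERNAL,cv2.CHAIN_APPROX_NONE)[0],key=len)[:,0]
        P=plane(s,cv2.convexHull(c)[:,0],.026)[:,:2]; C,R=circ(P)
        if np.hypot(*(C-near))<60: out.append((C.round(1),round(R,1),round(r['conf'],2)))
    return s,out
E
python3 - <<'E'
from h import *
from scipy.spatial.transform import Rotation as Ro
for c in ['top','side']:
    s,o=plate(c,np.array([487,-192])); print(c,o,mark(s))
    h=cv2.cvtColor(s['img'],cv2.COLOR_RGB2HSV)
    cv2.imwrite(f'pics/b_{c}.png',cv2.resize(np.ascontiguousarray((s['img'][95:145,285:335] if c=='top' else s['img'][170:220,225:275])[:,:,::-1]),None,fx=8,fy=8))
q=manip.get_state()['eef_rot'];print(Ro.from_quat(np.r_[q[1:],q[0]]).as_matrix().round(3))
E
python3 -c "
import cv2,numpy as np
cv2.imwrite('pics/b.png',np.hstack([cv2.imread('pics/b_top.png'),cv2.imread('pics/b_side.png')]))"
```

```text
top [(array([ 487.5, -186.9]), np.float64(95.6), 0.85)] (array([476.17089844, 184.01716614]), (265.726318359375, 265.7999572753906), 82.7080078125)
side [(array([ 485.9, -187.2]), np.float64(98.8), 0.71)] (array([476.69699097, 180.9574585 ]), (264.9266357421875, 265.0359802246094), 82.64176940917969)
[[ 0.915  0.404  0.   ]
 [ 0.404 -0.915 -0.   ]
 [-0.     0.    -1.   ]]
```

View pics/b.png

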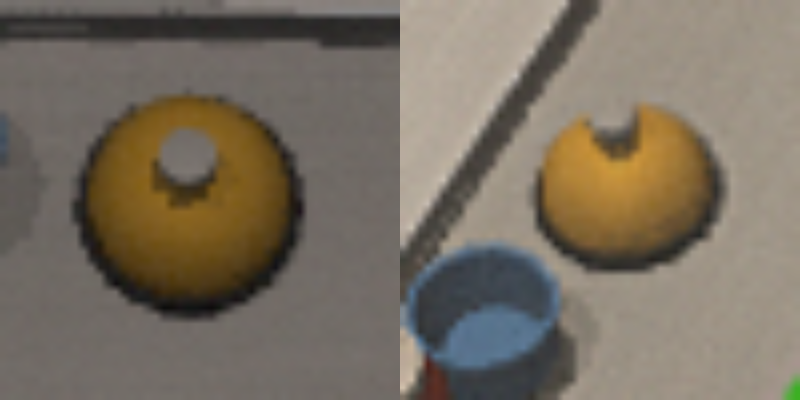

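The plate is at (487,-187) and the mark at (476,183), turned about 7°. I'll move to 135 mm behind the plate, then turn the tool so its x axis points along the push.

```bash
python3 -m jog '[{"x":32,"y":-16,"claw":1},{"x":32,"y":-16},{"x":32,"y":-16},{"x":32,"y":-16},{"x":32,"y":-16},{"x":32,"y":-16},{"x":32,"y":-16},{"x":32,"y":-16},{"x":32,"y":-16},{"x":31,"y":-14}]'
python3 -m jog '[{"wz":-0.119},{"wz":-0.119},{"wz":-0.119},{"wz":-0.119,"z":10},{"wz":-0.119,"z":20},{"wz":-0.119,"z":30},{"wz":-0.119,"z":30},{"wz":-0.119,"z":30},{"wz":-0.119,"z":30},{"wz":-0.114,"z":20},{},{}]'
python3 - <<'E'
from h import *
from scipy.spatial.transform import Rotation as Ro
q=manip.get_state()['eef_rot'];print(Ro.from_quat(np.r_[q[1:],q[0]]).as_matrix().round(3))
# plunger: top-view knob at z=.059, base centres at z=0
s=snap('top','t2.png');print(plane(s,[(307.9,113.9)],.059),plane(s,[(308,120)],.005)); 
s=snap('side','s2.png');print(plane(s,[(253.2,193)],.02), plane(s,[(251.3,186)],.059))
E
```

```text
[[ 0.915  0.404  0.   ]
 [ 0.404 -0.915 -0.   ]
 [-0.     0.    -1.   ]]
[[0.71311527 0.05764038 0.059     ]] [[0.71321662 0.05788968 0.005     ]]
[[0.70712236 0.06290066 0.02      ]] [[0.70807933 0.06418719 0.059     ]]validation failed for argument at $[0]...
validation failed for argument at $[0]...
```

```bash
python3 -m jog '[{"x":32,"y":-16,"z":0,"wx":0,"wy":0,"wz":0,"claw":1},{"x":32,"y":-16,"z":0,"wx":0,"wy":0,"wz":0,"claw":1},{"x":32,"y":-16,"z":0,"wx":0,"wy":0,"wz":0,"claw":1},{"x":32,"y":-16,"z":0,"wx":0,"wy":0,"wz":0,"claw":1},{"x":32,"y":-16,"z":0,"wx":0,"wy":0,"wz":0,"claw":1},{"x":32,"y":-16,"z":0,"wx":0,"wy":0,"wz":0,"claw":1},{"x":32,"y":-16,"z":0,"wx":0,"wy":0,"wz":0,"claw":1},{"x":32,"y":-16,"z":0,"wx":0,"wy":0,"wz":0,"claw":1},{"x":32,"y":-16,"z":0,"wx":0,"wy":0,"wz":0,"claw":1},{"x":31,"y":-14,"z":0,"wx":0,"wy":0,"wz":0,"claw":1}]'
```

```text
clock: 2.23
ee_pos: [0.4916, -0.3194, 0.2315]
eef_rot: [0.0, 0.978, 0.207, 0.0]
wrist_force: [1.1, -0.0, 0.2]
grip_width: 0.999
grip_force: 0.0
```

```bash
python3 -m jog '[{"x":0,"y":0,"z":0,"wx":0,"wy":0,"wz":-0.119,"claw":1},{"x":0,"y":0,"z":0,"wx":0,"wy":0,"wz":-0.119,"claw":1},{"x":0,"y":0,"z":10,"wx":0,"wy":0,"wz":-0.119,"claw":1},{"x":0,"y":0,"z":20,"wx":0,"wy":0,"wz":-0.119,"claw":1},{"x":0,"y":0,"z":20,"wx":0,"wy":0,"wz":-0.119,"claw":1},{"x":0,"y":0,"z":20,"wx":0,"wy":0,"wz":-0.119,"claw":1},{"x":0,"y":0,"z":20,"wx":0,"wy":0,"wz":-0.119,"claw":1},{"x":0,"y":0,"z":20,"wx":0,"wy":0,"wz":-0.119,"claw":1},{"x":0,"y":0,"z":20,"wx":0,"wy":0,"wz":-0.119,"claw":1},{"x":0,"y":0,"z":20,"wx":0,"wy":0,"wz":-0.114,"claw":1},{"x":0,"y":0,"z":0,"wx":0,"wy":0,"wz":0,"claw":1},{"x":0,"y":0,"z":0,"wx":0,"wy":0,"wz":0,"claw":1}]'
python3 - <<'E'
from h import *
from scipy.spatial.transform import Rotation as Ro
q=manip.get_state()['eef_rot'];print(Ro.from_quat(np.r_[q[1:],q[0]]).as_matrix().round(3))
snap('side','s3.png')
E
```

```text
clock: 3.23
ee_pos: [0.4899, -0.321, 0.0808]
eef_rot: [-0.001, 0.698, 0.716, -0.0]
wrist_force: [1.3, 0.0, 0.1]
grip_width: 1.001
grip_force: 0.0
[[-0.026  1.    -0.002]
 [ 1.     0.026  0.001]
 [ 0.001 -0.002 -1.   ]]
```

View pics/s3.png

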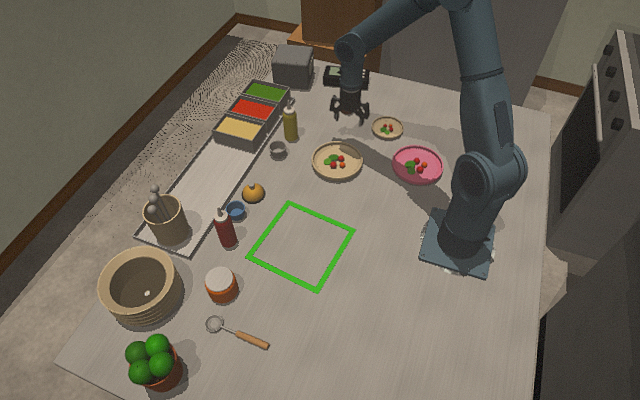

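The gripper at (350,105) is behind the plate at (337,160), and its surroundings are clear. Lower, then make the first push.

```bash
python3 -m jog '[{"x":0,"y":0,"z":20,"wx":0,"wy":0,"wz":0,"claw":1},{"x":0,"y":0,"z":20,"wx":0,"wy":0,"wz":0,"claw":1},{"x":0,"y":0,"z":20,"wx":0,"wy":0,"wz":0,"claw":1},{"x":0,"y":0,"z":10,"wx":0,"wy":0,"wz":0,"claw":1},{"x":0,"y":0,"z":5,"wx":0,"wy":0,"wz":0,"claw":1},{"x":0,"y":0,"z":0,"wx":0,"wy":0,"wz":0,"claw":1},{"x":0,"y":0,"z":0,"wx":0,"wy":0,"wz":0,"claw":1}]'
python3 -m jog '[{"x":8,"y":0,"z":0,"wx":0,"wy":0,"wz":0,"claw":1},{"x":8,"y":0,"z":0,"wx":0,"wy":0,"wz":0,"claw":1},{"x":8,"y":0,"z":0,"wx":0,"wy":0,"wz":0,"claw":1},{"x":5,"y":0,"z":0,"wx":0,"wy":0,"wz":0,"claw":1},{"x":5,"y":0,"z":0,"wx":0,"wy":0,"wz":0,"claw":1},{"x":5,"y":0,"z":0,"wx":0,"wy":0,"wz":0,"claw":1},{"x":5,"y":0,"z":0,"wx":0,"wy":0,"wz":0,"claw":1},{"x":5,"y":0,"z":0,"wx":0,"wy":0,"wz":0,"claw":1},{"x":5,"y":0,"z":0,"wx":0,"wy":0,"wz":0,"claw":1},{"x":5,"y":0,"z":0,"wx":0,"wy":0,"wz":0,"claw":1}]'
python3 - <<'E'
from h import *
print(plate('top',np.array([487,-175]))[1])
snap('side','s4.png')
E
```

```text
clock: 3.87
ee_pos: [0.4914, -0.3216, 0.0074]
eef_rot: [0.001, 0.697, 0.717, 0.0]
wrist_force: [0.2, -0.9, 0.2]
grip_width: 1.001
grip_force: 0.0
clock: 4.7
ee_pos: [0.4889, -0.2623, 0.0064]
eef_rot: [0.0, 0.697, 0.717, -0.0]
wrist_force: [0.3, -3.9, 0.5]
grip_width: 1.001
grip_force: 1.5
[(array([ 488.5, -165.1]), np.float64(95.1), 0.95)]
```

View pics/s4.png

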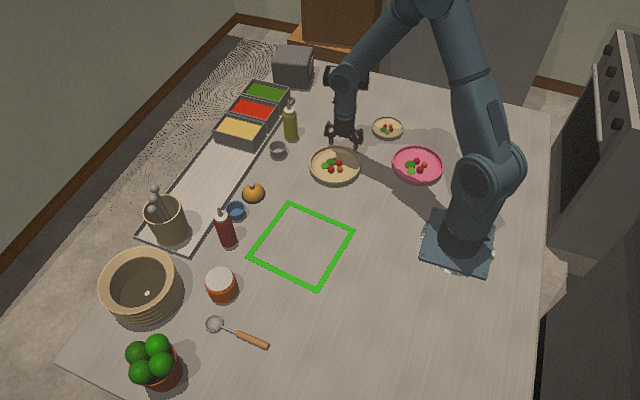

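The fingers touch the plate at (335,167), with a push force of about 4 N, and the plate slides as it should. Continue.

```bash
for i in 1; do python3 -m jog '[{"x":6,"y":0,"z":0,"wx":0,"wy":0,"wz":0,"claw":1},{"x":9,"y":0,"z":0,"wx":0,"wy":0,"wz":0,"claw":1},{"x":9,"y":0,"z":0,"wx":0,"wy":0,"wz":0,"claw":1},{"x":9,"y":0,"z":0,"wx":0,"wy":0,"wz":0,"claw":1},{"x":9,"y":0,"z":0,"wx":0,"wy":0,"wz":0,"claw":1},{"x":9,"y":0,"z":0,"wx":0,"wy":0,"wz":0,"claw":1},{"x":9,"y":0,"z":0,"wx":0,"wy":0,"wz":0,"claw":1},{"x":9,"y":0,"z":0,"wx":0,"wy":0,"wz":0,"claw":1},{"x":9,"y":0,"z":0,"wx":0,"wy":0,"wz":0,"claw":1},{"x":9,"y":0,"z":0,"wx":0,"wy":0,"wz":0,"claw":1},{"x":9,"y":0,"z":0,"wx":0,"wy":0,"wz":0,"claw":1},{"x":6,"y":0,"z":0,"wx":0,"wy":0,"wz":0,"claw":1}]'; done
python3 - <<'E'
from h import *
print(plate('top',np.array([487,-65]))[1])
E
```

```text
clock: 5.85
ee_pos: [0.4856, -0.1587, 0.0063]
eef_rot: [-0.0, 0.696, 0.718, 0.0]
wrist_force: [0.1, -2.0, 0.1]
grip_width: 1.0
grip_force: 0.9
[(array([485. , -61.7]), np.float64(93.7), 0.55)]
```

```bash
python3 -m jog '[{"x":6,"y":0,"z":0,"wx":0,"wy":0,"wz":0,"claw":1},{"x":9,"y":0,"z":0,"wx":0,"wy":0,"wz":0,"claw":1},{"x":9,"y":0,"z":0,"wx":0,"wy":0,"wz":0,"claw":1},{"x":9,"y":0,"z":0,"wx":0,"wy":0,"wz":0,"claw":1},{"x":9,"y":0,"z":0,"wx":0,"wy":0,"wz":0,"claw":1},{"x":9,"y":0,"z":0,"wx":0,"wy":0,"wz":0,"claw":1},{"x":9,"y":0,"z":0,"wx":0,"wy":0,"wz":0,"claw":1},{"x":9,"y":0,"z":0,"wx":0,"wy":0,"wz":0,"claw":1},{"x":9,"y":0,"z":0,"wx":0,"wy":0,"wz":0,"claw":1},{"x":9,"y":0,"z":0,"wx":0,"wy":0,"wz":0,"claw":1},{"x":9,"y":0,"z":0,"wx":0,"wy":0,"wz":0,"claw":1},{"x":9,"y":0,"z":0,"wx":0,"wy":0,"wz":0,"claw":1}]'; python3 -m jog '[{"x":9,"y":0,"z":0,"wx":0,"wy":0,"wz":0,"claw":1},{"x":9,"y":0,"z":0,"wx":0,"wy":0,"wz":0,"claw":1},{"x":9,"y":0,"z":0,"wx":0,"wy":0,"wz":0,"claw":1},{"x":9,"y":0,"z":0,"wx":0,"wy":0,"wz":0,"claw":1},{"x":9,"y":0,"z":0,"wx":0,"wy":0,"wz":0,"claw":1},{"x":9,"y":0,"z":0,"wx":0,"wy":0,"wz":0,"claw":1},{"x":9,"y":0,"z":0,"wx":0,"wy":0,"wz":0,"claw":1},{"x":9,"y":0,"z":0,"wx":0,"wy":0,"wz":0,"claw":1},{"x":9,"y":0,"z":0,"wx":0,"wy":0,"wz":0,"claw":1},{"x":9,"y":0,"z":0,"wx":0,"wy":0,"wz":0,"claw":1},{"x":6,"y":0,"z":0,"wx":0,"wy":0,"wz":0,"claw":1},{"x":3,"y":0,"z":0,"wx":0,"wy":0,"wz":0,"claw":1}]'
python3 - <<'E'
from h import *
for c in ['top','side']:print(plate(c,np.array([480,145]))[1])
E
```

```text
clock: 6.95
ee_pos: [0.4824, -0.0544, 0.0063]
eef_rot: [-0.0, 0.696, 0.718, -0.0]
wrist_force: [0.2, -2.8, 0.0]
grip_width: 0.999
grip_force: 1.1
clock: 7.95
ee_pos: [0.4795, 0.0451, 0.0063]
eef_rot: [-0.0, 0.696, 0.718, 0.0]
wrist_force: [0.0, -0.7, 0.0]
grip_width: 1.003
grip_force: 1.1
[(array([478.6, 142.4]), np.float64(94.0), 0.91)]
[(array([478. , 140.4]), np.float64(97.2), 0.89)]
```

```bash
python3 -m jog '[{"x":5,"y":0,"z":0,"wx":0,"wy":0,"wz":0,"claw":1},{"x":7,"y":0,"z":0,"wx":0,"wy":0,"wz":0,"claw":1},{"x":7,"y":0,"z":0,"wx":0,"wy":0,"wz":0,"claw":1},{"x":7,"y":0,"z":0,"wx":0,"wy":0,"wz":0,"claw":1},{"x":6,"y":0,"z":0,"wx":0,"wy":0,"wz":0,"claw":1},{"x":5,"y":0,"z":0,"wx":0,"wy":0,"wz":0,"claw":1},{"x":3,"y":0,"z":0,"wx":0,"wy":0,"wz":0,"claw":1},{"x":0,"y":0,"z":0,"wx":0,"wy":0,"wz":0,"claw":1},{"x":-10,"y":0,"z":0,"wx":0,"wy":0,"wz":0,"claw":1},{"x":-20,"y":0,"z":0,"wx":0,"wy":0,"wz":0,"claw":1},{"x":-20,"y":0,"z":0,"wx":0,"wy":0,"wz":0,"claw":1},{"x":0,"y":0,"z":-10,"wx":0,"wy":0,"wz":0,"claw":1}]'
python3 - <<'E'
from h import *
for c in ['top','side']:
    s,o=plate(c,np.array([476,180]));print(o,mark(s)[:2])
    cv2.imwrite(f'pics/e_{c}.png',s['img'][:,:,::-1])
E
```

```text
clock: 9.15
ee_pos: [0.4785, 0.0279, 0.0151]
eef_rot: [-0.0, 0.698, 0.716, -0.002]
wrist_force: [-0.2, -1.3, -0.4]
grip_width: 0.996
grip_force: 0.0
[(array([477.7, 180.7]), np.float64(93.7), 0.96)] (array([476.17410278, 184.11338806]), (265.6736145019531, 265.65155029296875))
[(array([476.7, 180.5]), np.float64(98.2), 0.83)] (array([476.72515869, 181.11749268]), (264.6178894042969, 265.0367736816406))
```

View pics/e_top.png

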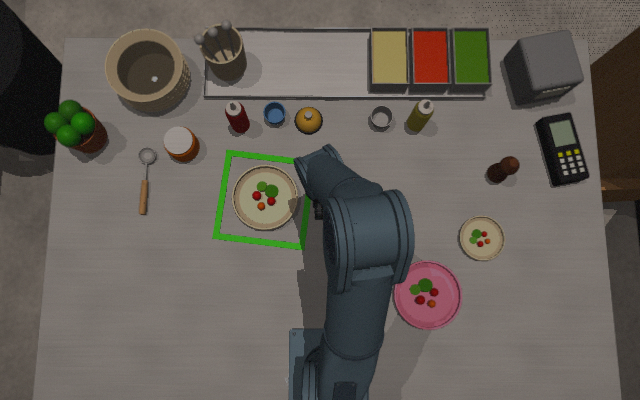

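The plate lies at (265,198), within 4 mm of the square's centre in both views. Next I'll raise the arm, shut the fingers and go above the bell.

```bash
python3 -m jog '[{"x":0,"y":0,"z":-20,"wx":0,"wy":0,"wz":0,"claw":1},{"x":0,"y":0,"z":-30,"wx":0,"wy":0,"wz":0,"claw":-1},{"x":0,"y":0,"z":-30,"wx":0,"wy":0,"wz":0,"claw":-1},{"x":0,"y":0,"z":-30,"wx":0,"wy":0,"wz":0,"claw":-1},{"x":3,"y":30,"z":0,"wx":0,"wy":0,"wz":0,"claw":-1},{"x":3,"y":30,"z":0,"wx":0,"wy":0,"wz":0,"claw":-1},{"x":3,"y":30,"z":0,"wx":0,"wy":0,"wz":0,"claw":-1},{"x":3,"y":30,"z":0,"wx":0,"wy":0,"wz":0,"claw":-1},{"x":3,"y":30,"z":0,"wx":0,"wy":0,"wz":0,"claw":-1},{"x":3,"y":30,"z":0,"wx":0,"wy":0,"wz":0,"claw":-1},{"x":3,"y":30,"z":0,"wx":0,"wy":0,"wz":0,"claw":-1},{"x":2,"y":26,"z":0,"wx":0,"wy":0,"wz":0,"claw":-1}]'
python3 -m jog '[{"x":0,"y":0,"z":0,"wx":0,"wy":0,"wz":0,"claw":-1},{"x":0,"y":0,"z":0,"wx":0,"wy":0,"wz":0,"claw":-1},{"x":0,"y":0,"z":0,"wx":0,"wy":0,"wz":0,"claw":-1}]'
python3 - <<'E'
from h import *
s=snap('side');cv2.imwrite('pics/f.png',cv2.resize(s['img'][60:260,160:400],None,fx=3,fy=3)[:,:,::-1])
st=manip.get_state();print(st['ee_pos'])
E
```

```text
clock: 10.35
ee_pos: [0.7165, 0.0655, 0.1257]
eef_rot: [-0.0, 0.696, 0.718, 0.0]
wrist_force: [0.7, 0.3, 0.2]
grip_width: -0.002
grip_force: 0.0
clock: 10.6
ee_pos: [0.7139, 0.0646, 0.1254]
eef_rot: [-0.001, 0.696, 0.718, -0.001]
wrist_force: [0.4, 0.0, -0.6]
grip_width: -0.002
grip_force: 0.0
[0.71376059 0.06422676 0.12576509]
```

View pics/f.png

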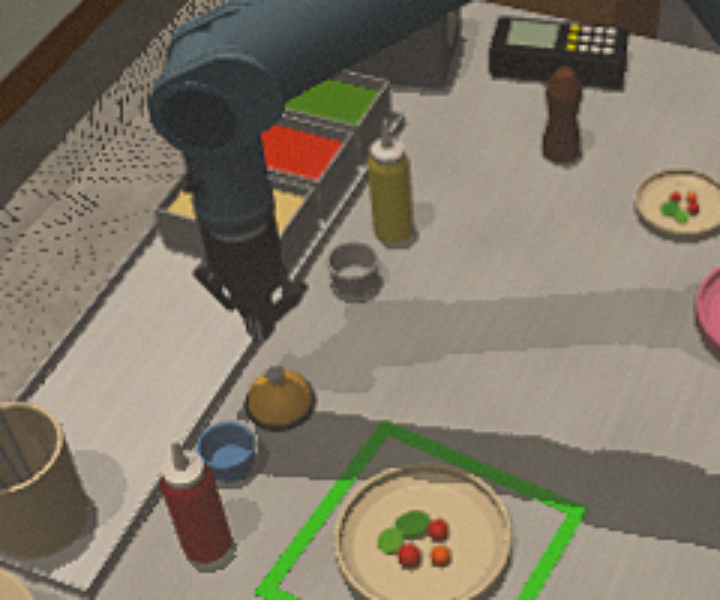

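The shut fingertips at (262,325) are above the bell's knob at (275,373), and the plate is inside the tape. I'll check the knob in the side view.

```bash
python3 - <<'E'
from h import *
s=snap('side')
for z in (.057,.059):print(plane(s,[(251.4,184.2),(251.4,183.8)],z).round(4))
E
```

```text
[[0.7125 0.0554 0.057 ]
 [0.7133 0.0538 0.057 ]]
[[0.7114 0.0568 0.059 ]
 [0.7123 0.0552 0.059 ]]
```

```bash
python3 -m jog '[{"x":-4,"y":-1,"z":0,"wx":0,"wy":0,"wz":0,"claw":-1},{"x":-3,"y":0,"z":0,"wx":0,"wy":0,"wz":0,"claw":-1},{"x":0,"y":0,"z":20,"wx":0,"wy":0,"wz":0,"claw":-1},{"x":0,"y":0,"z":20,"wx":0,"wy":0,"wz":0,"claw":-1},{"x":0,"y":0,"z":10,"wx":0,"wy":0,"wz":0,"claw":-1},{"x":0,"y":0,"z":8,"wx":0,"wy":0,"wz":0,"claw":-1},{"x":0,"y":0,"z":0,"wx":0,"wy":0,"wz":0,"claw":-1},{"x":0,"y":0,"z":0,"wx":0,"wy":0,"wz":0,"claw":-1}]'
python3 -m jog '[{"x":0,"y":0,"z":4,"wx":0,"wy":0,"wz":0,"claw":-1},{"x":0,"y":0,"z":3,"wx":0,"wy":0,"wz":0,"claw":-1},{"x":0,"y":0,"z":3,"wx":0,"wy":0,"wz":0,"claw":-1},{"x":0,"y":0,"z":2,"wx":0,"wy":0,"wz":0,"claw":-1},{"x":0,"y":0,"z":1,"wx":0,"wy":0,"wz":0,"claw":-1},{"x":0,"y":0,"z":0,"wx":0,"wy":0,"wz":0,"claw":-1},{"x":0,"y":0,"z":0,"wx":0,"wy":0,"wz":0,"claw":-1}]'
```

```text
clock: 11.37
ee_pos: [0.7144, 0.0566, 0.0685]
eef_rot: [-0.0, 0.696, 0.718, 0.0]
wrist_force: [-0.2, -0.5, 0.4]
grip_width: -0.001
grip_force: 0.0
clock: 11.95
ee_pos: [0.7147, 0.0567, 0.0557]
eef_rot: [0.0, 0.696, 0.718, 0.0]
wrist_force: [-0.2, 0.1, 2.4]
grip_width: -0.002
grip_force: 1.3
```

```bash
python3 -m jog '[{"x":0,"y":0,"z":2,"wx":0,"wy":0,"wz":0,"claw":-1},{"x":0,"y":0,"z":2,"wx":0,"wy":0,"wz":0,"claw":-1},{"x":0,"y":0,"z":1,"wx":0,"wy":0,"wz":0,"claw":-1},{"x":0,"y":0,"z":0,"wx":0,"wy":0,"wz":0,"claw":-1},{"x":0,"y":0,"z":0,"wx":0,"wy":0,"wz":0,"claw":-1},{"x":0,"y":0,"z":0,"wx":0,"wy":0,"wz":0,"claw":-1}]'
```

```text
clock: 12.45
ee_pos: [0.7149, 0.0568, 0.0529]
eef_rot: [0.0, 0.697, 0.718, 0.0]
wrist_force: [-5.3, -0.7, 17.6]
grip_width: -0.0
grip_force: 9.1
```

The force is 17.6 N, well over the 4 N needed, so the plunger is against its stop. Retreat.

```bash
python3 -m jog '[{"x":0,"y":0,"z":-5,"wx":0,"wy":0,"wz":0,"claw":-1},{"x":0,"y":0,"z":-15,"wx":0,"wy":0,"wz":0,"claw":-1},{"x":0,"y":0,"z":-25,"wx":0,"wy":0,"wz":0,"claw":-1},{"x":0,"y":0,"z":-25,"wx":0,"wy":0,"wz":0,"claw":-1},{"x":0,"y":0,"z":-10,"wx":0,"wy":0,"wz":0,"claw":-1},{"x":0,"y":0,"z":0,"wx":0,"wy":0,"wz":0,"claw":-1},{"x":0,"y":0,"z":0,"wx":0,"wy":0,"wz":0,"claw":-1},{"x":0,"y":0,"z":0,"wx":0,"wy":0,"wz":0,"claw":-1}]'
python3 - <<'E'
from h import *
s,o=plate('side',np.array([476,180]));print(o,mark(s)[0])
cv2.imwrite('pics/g.png',cv2.resize(s['img'][60:260,160:400],None,fx=3,fy=3)[:,:,::-1])
E
```

```text
clock: 13.12
ee_pos: [0.713, 0.0564, 0.1285]
eef_rot: [-0.001, 0.696, 0.718, -0.001]
wrist_force: [-0.8, -0.2, -0.8]
grip_width: 0.002
grip_force: 0.0
[(array([476.4, 180.4]), np.float64(96.3), 0.83)] [476.67645264 180.98446655]
```

View pics/g.png

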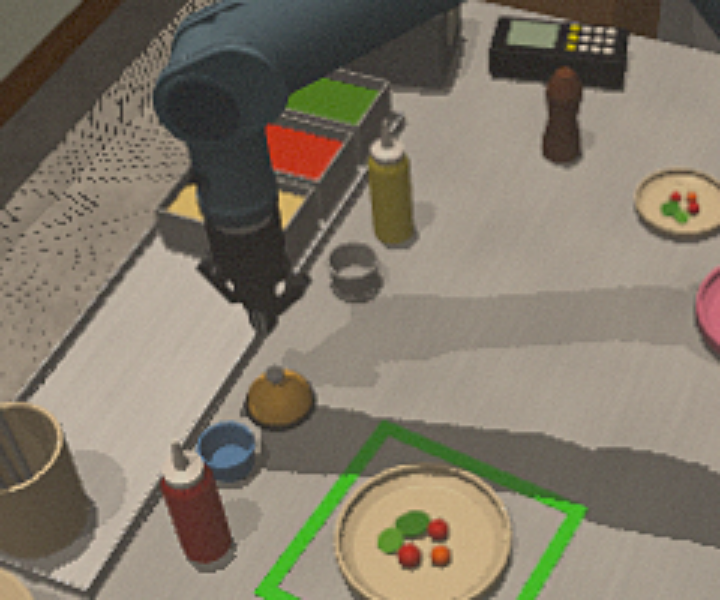

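The knob is up again at (275,373), the plate is centred in the tape, and the bystanders in view haven't moved.

```bash
python3 -c "
from cell import manip
print(manip.job_done())"
```

```text
the job is handed in; nothing more can be done
None
```

The job is handed in: the plate lies about 1 mm from the centre of the tape square in the last side view, the bell was pressed to its stop and its plunger is back up, and the arm is clear; the judge's result was not shown.

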